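# Seat the top plate on the embossing jig

## Task

Pick up the loose top plate by its wooden handle, rest it gently on the two studs of the embossing jig and slide it along the studs' slots, pressing only lightly, until both holes drop over the studs. Leave the plate let go and lying flat on the jig's bed, and do not disturb the bottle, reel and bobbin that stand around.

Things in the scene. Friction and masses are not known exactly. Their poses are not given: they have to be found in the camera images.
- top_plate: Loose aluminium plate, 90 (its x) x 115 (its y) x 8 mm, about 0.3 kg. Origin at the centre of its underside, z up. Two round through holes, 12 mm diameter, at y = -35 and +35 mm, x = 0. Equally good turned by half a turn. It starts flat on the worktable, handle up, on the other side of the robot's centre line from the jig.
- plate_handle (a point): On the top plate, 32 mm above its origin, same axes: a good TCP point to pinch its wooden handle block, which is 16 mm thick along x (pinch this), 46 mm long along y and rises from 8 to 44 mm above the plate's underside.
- jig: Fixed grey base of the embossing jig, 150 (x) x 160 (y) x 20 mm, origin under its centre, z up. On springs it carries a steel bed 130 (x) x 140 (y) mm, upper face at 46 mm. The bed gives straight down, up to 14 mm: from about 4 N on, then 0.7 N more per mm. It carries the seated plate without sinking.
- jig_mid (a point): Centre of the bed's upper face with the bed fully up, 46 mm over the jig's origin, same axes; fixed to the jig, does not sink with the bed. Keep the plate's origin within 20 mm of it along x: farther out the plate may lie flat beside the studs.
- stud_slots (a point): Same point, for the studs: two steel studs, 10 mm diameter, chamfered, stand 8 mm above the bed at y = -35 and +35 mm and sink with it. Both are at one x, locked anywhere from x = -18 to +18 mm along two dark slots, not measured; hand forces do not shift them. Holes drop over them within about 1.2 mm of misalignment; then the bed springs up and the load felt vanishes.
- dye_bottle: Bystander: small glass bottle with a black cap, 42 mm diameter, 67 mm high, origin at the centre of its underside. Leave it alone.
- thread_reel: Bystander: reel of pale thread with wooden ends, 32 mm diameter, 44 mm high, origin at the centre of its underside. Leave it alone.
- bobbin: Bystander: waisted wooden bobbin, 72 mm diameter, 58 mm high, origin at the centre of its underside. Leave it alone.
Things that resemble listed ones, but are neither listed nor needed, are in the scene too. What is meant by the top_plate is not purple, and is the larger of those in its own colour.

How it is judged:
On the way:
1. the plate is lifted clear of the worktable, level (height (world z) of top_plate above 0.06 m and angle between top_plate's own z axis and vertical below 0.35 rad), for 0.1 s.
At the end, for the whole second after the job is handed in: Both studs in the holes, plate flat on the raised bed: underside -3 to +2 mm from the bed's rest height, level within 0.04 rad, x axes aligned within 0.07 rad (either way), within 20.5 mm of the jig's middle along x and 4 mm along y; let go, at rest (x of top_plate in the frame of jig_mid between -0.0205 and 0.0205 m and y of top_plate in the frame of jig_mid between -0.004 and 0.004 m and z of top_plate in the frame of jig_mid between -0.003 and 0.002 m and angle between the x axis of top_plate and the x axis of jig_mid, either way round below 0.07 rad and angle between top_plate's own z axis and vertical below 0.04 rad and linear speed of top_plate below 0.02 m/s); the robot touches nothing.
It fails at once if the plate is pressed or knocked against the jig with more than 25 N (contact force between top_plate and jig above 25 N).
It fails at once if the arm or fingers push on the jig itself with more than 15 N (contact force between any of the fingers, the arm and jig above 15 N).
It fails at once if the bottle, reel or bobbin is moved more than 20 mm or tipped over (distance of any of dye_bottle, thread_reel, bobbin from where it was at the start of the episode above 0.02 m or angle between any of dye_bottle, thread_reel, bobbin's own z axis and vertical above 0.5 rad).
It also fails if it takes over 58 s, if anything falls off the work surface, if the arm or the gripper's body presses on something with over 40 N, if the wrist force passes 120 N, or if a joint passes its speed limit or range.

## Robot

A 6-joint arm with a two-finger parallel gripper is mounted at the origin on a cart in front of the work surface, level with it; the furniture and walls round the work are solid. World frame = base frame: x ahead of the robot, y to its left, z up, the work surface at z = 0. Lengths are in m, angles in rad, forces in N, time in s.
With the tool pointing down it reaches from about 0.325 to 0.75 m from the base axis. Payload 7.6 kg.
Tool frame: the origin (TCP) lies between the finger pads, 19 mm behind the fingertips; this is the grasp point; z points along the fingers, y is the line along which they close (so a half turn about z gives the same grasp; the last joint's range is limited). The gripper opens to 85 mm and grips with 20 to 120 N. Pads are 22 mm wide; open, the fingers measure 114 mm over their backs; the gripper's body (76 mm by 85 mm) begins 54 mm behind the grasp point. The pads swing forward as they close: fully open they stand 13 mm farther back than shut.
Start: joints at [1.053, 0.052, 1.401, -0, 1.689, -0.07], TCP at [0.227, 0.473, 0.25] pointing down, gripper open.
Joint ranges: [-2.9, 2.9], [-0.91, 2.17], [0.12, 2.37], [-1.06, 4.2], [0.26, 2.73], [-2.93, 2.93]. Speed limits (rad/s): [2.57, 2.57, 3.01, 3.14, 3.14, 3.14].

## Interface

Orientations are given as [roll, pitch, yaw] about the fixed x, y, z axes, in that order (R = Rz(yaw) Ry(pitch) Rx(roll)).
In Python, from cell import robot gives the robot as it stands. The module is installed in compiled form; this text tells all that it offers.
- The arm moves only by the tool play_rows, never from a script. Its argument "increments" is a list of rows, each an object with "delta_pos": the shift along the world's x, y, z in m, a list of three; "dr": the turn, a rotation vector about the world's x, y, z in degrees, a list of three; "fingers": the opening in per cent of the stroke, from 0 (shut) to 100 (fully open). A call has exactly 10 rows; each row is the pose to reach, as a shift and turn from the pose commanded when the call began; what a row does not reach only later rows make up. A row lasts 1/8 s, in which the tool goes at most 62.5 mm and 10.7 degrees, less where a joint would pass 70% of its speed; a pose out of reach is approached as far as the arm can. A call with a gripper value outside its range is refused whole. The fingers move at their own pace and stop on an object; "squeeze" is the grip in N (left out, the last holds). Time passes only in rows, so rows that repeat a pose let the fingers close, or fill a call up. It gives the time, the measured TCP pose, the force, the opening and the grip force at its end, in the units of the state.
- robot.get_state(): the state, without advancing time (a new reading comes with each control period).
- robot.capture(name): name is "scene" or "side" or "wrist"; returns a dict with "frame" (480x640x3 uint8, red, green, blue), "mtx" (3x3 intrinsics, pixels), "eye" and "rotation" of the camera in the world; the wrist camera has in their place "hand_eye" (4x4, takes a point from camera to tool coordinates, whose origin is the TCP and whose axes are the flange's). Camera axes: x right, y up, looking along -z (the intrinsics and any distortion apply to the point x, -y, -z); pixel columns grow to the right and rows downward; lengths in m; the calibration is good to about 2 mm. The wrist camera is an equidistant fisheye: a pixel r from the principal point sees the ray r / f radians off the axis. A picture is of the moment at which its call begins: read the wrist's pose just before it. There is no depth.
- robot.close_job(): hands the job in; it is judged then, once.
The state is a dict: "time_s": time; "joints": joint angles; "qd": joint speeds; "tau": joint torques, N m; "position": TCP position; "ee_rot": TCP orientation; "force": force on the tool from outside, world axes, zero at the start; "wrist_torque": the same for the moment, N m; "finger_gap": finger opening in m; "grip_force": force on a finger pad.
Only numpy, scipy, OpenCV 4.12 (cv2) and the standard library are available. Lean on these libraries where they do the work, as an engineer would, in place of code of your own. Each camera call takes 0.05 s, during which the arm holds its last target. There are 200 camera calls.

## Working session

There is one attempt and no reset: what is moved stays moved. The work goes in short steps, Python scripts to look and compute and a tool call to move; the robot and the scene stay as the last step left them, time stands still between calls to the robot, and variables do not carry over. Pictures are saved under pics/ and viewed, at most 10 in all, crops included, and the job is handed in when it is done.

Besides the shell and the picture viewer there is one more tool, called as name(argument=value, ...) on one line, values as JSON. play_rows: Moves the arm, as the interface text tells. Its arguments: {"type":"object","properties":{"increments":{"type":"array","items":{"type":"object","properties":{"delta_pos":{"type":"array","items":{"type":"number"}},"dr":{"type":"array","items":{"type":"number"}},"fingers":{"type":"number"}}}},"squeeze":{"type":"number"}},"required":["increments"]}

```bash
mkdir -p pics; cat > h.py <<'E'
import numpy as np, cv2
from cell import robot
def snap(n,f):
    s=robot.get_state(); c=robot.capture(n); cv2.imwrite('pics/'+f+'.png',c['frame'][:,:,::-1]); np.savez('pics/'+f+'.npz',**{k:v for k,v in c.items() if k!='name'},pos=s['position'],rpy=s['ee_rot']); return c,s
def pix2w(f,pts,z):
    d=np.load('pics/'+f+'.npz'); K=d['mtx']; out=[]
    for (u,v) in pts:
        x=(u-K[0,2])/K[0,0]; y=(v-K[1,2])/K[1,1]
        if 'eye' in d: ray=np.array(d['rotation'])@np.array([x,-y,-1]); o=d['eye']
        else:
            from scipy.spatial.transform import Rotation as R
            r=np.hypot(x,y); k=np.sin(r)/r if r>1e-9 else 1
            H=d['hand_eye']; W=R.from_euler('xyz',d['rpy']).as_matrix()
            ray=W@H[:3,:3]@np.array([x*k,-y*k,-np.cos(r)]); o=d['pos']+W@H[:3,3]
        out.append(o+ray*(z-o[2])/ray[2])
    return np.array(out)
E
python3 - <<'E'
from h import *
for n in('scene','side'):
    c,s=snap(n,n); print({k:v for k,v in c.items() if k!='frame'})
print(s)
E
```

```text
{'mtx': array([[514.77359902,   0.        , 326.30156943],
       [  0.        , 514.77359902, 238.87513642],
       [  0.        ,   0.        ,   1.        ]]), 'eye': array([ 0.0858505 , -0.44276778,  0.75838222]), 'rotation': array([ 0.795646  , -0.01480241, -0.67166564])}
{'mtx': array([[551.46978418,   0.        , 322.22273881],
       [  0.        , 551.46978418, 237.44432443],
       [  0.        ,   0.        ,   1.        ]]), 'eye': array([0.03564009, 1.11286048, 0.7729903 ]), 'rotation': array([ 1.02014953, -0.01219963, -2.6539992 ])}
{'time_s': 0.05, 'joints': array([ 1.05271216e+00,  5.28257827e-02,  1.40173673e+00,  7.60114944e-06,
        1.68857325e+00, -7.03002088e-02]), 'qd': array([ 0.00101039, -0.00026494, -0.00071825, -0.0003058 ,  0.00031789,
       -0.0004192 ]), 'tau': array([ 9.43711711e-04, -3.82955039e+01, -3.61374128e+01, -8.23124037e-05,
        4.98286507e-03, -2.90949652e-05]), 'position': array([0.22715331, 0.47301693, 0.24917208]), 'ee_rot': array([-3.14005389e+00, -1.15922654e-04,  2.69380950e+00]), 'force': array([-0.28569571,  0.18658709,  0.45184739]), 'wrist_torque': array([ 0.02204557,  0.00589251, -0.0138034 ]), 'grip_force': 0.0, 'finger_gap': 0.08565860403408057}
```

View pics/scene.png

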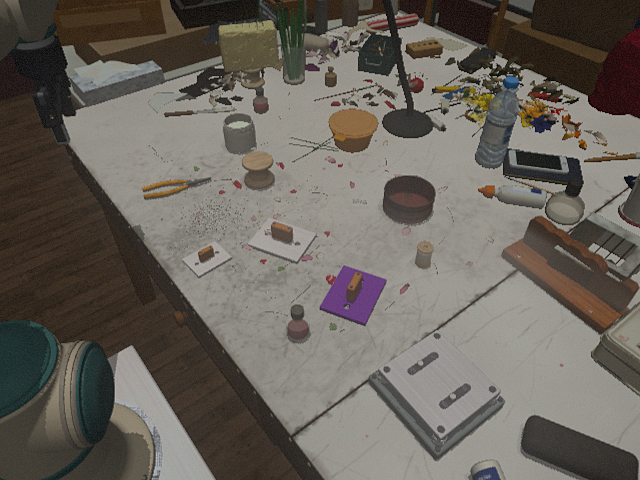

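View pics/side.png

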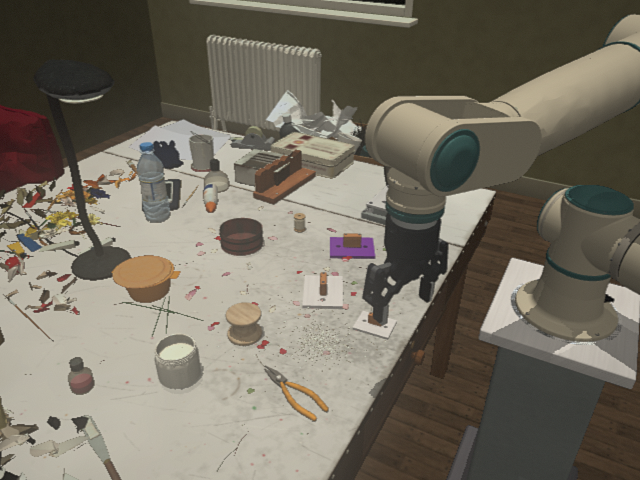

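Scene view: the candidates are the large white plate at (283,240), the small white plate at (207,259) and the purple plate at (354,294). I choose (283,240), the larger white one. The jig is around (437,393), the bottle at (297,325), the reel at (425,254) and the bobbin at (258,170). The side view agrees: large white plate at (323,291), with the arm hiding the jig.

```bash
sed -i "s/ray=np.array(d\['rotation'\])@/from scipy.spatial.transform import Rotation as R; ray=R.from_euler('xyz',d['rotation']).as_matrix()@/" h.py
python3 - <<'E'
from h import *
i=cv2.imread('pics/scene.png')
a=cv2.resize(i[205:275,175:330],None,fx=5,fy=5,interpolation=cv2.INTER_CUBIC)[:, :400*2]
b=cv2.resize(i[325:460,365:510],None,fx=4,fy=4,interpolation=cv2.INTER_CUBIC)
cv2.imwrite('pics/cp.png',a);cv2.imwrite('pics/cj.png',b)
print(pix2w('scene',[(283,240)],.008),pix2w('scene',[(437,385)],.046))
E
```

```text
[[0.49796719 0.2021804  0.008     ]] [[ 0.48165644 -0.23559443  0.046     ]]
```

View pics/cp.png

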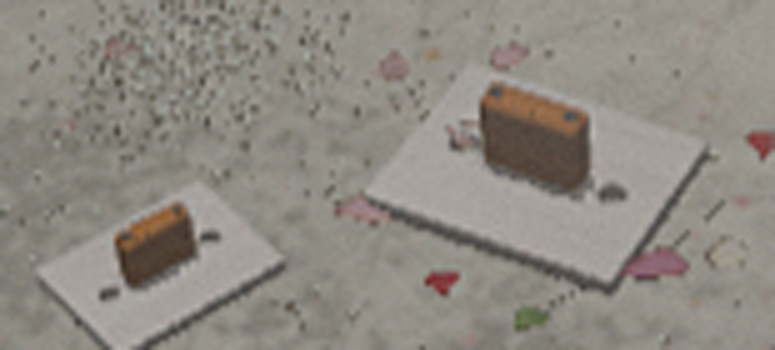

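View pics/cj.png

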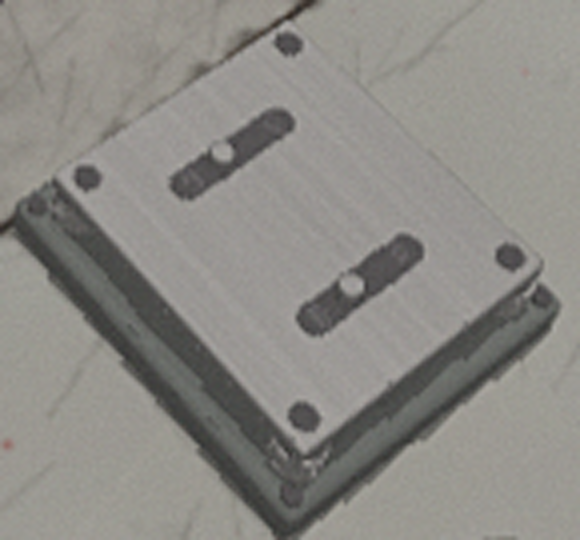

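The crops show the larger white plate with its handle and both holes (about (267,232) and (297,243)); the other one is clearly smaller. On the jig both slots are visible, with bright stud tops at about (420.5,363) and (453,396.5).

```bash
python3 - <<'E'
from h import *
P=lambda l,s,o,z:pix2w('scene',[(a/s+o[0],b/s+o[1]) for a,b in l],z)
np.set_printoptions(precision=4,suppress=True)
c=P([(475,68),(708,148),(610,288),(368,197)],5,(175,205),.008);print('plate',c,c.mean(0),np.linalg.norm(c-np.roll(c,-1,0),axis=1))
e=c[1]-c[0]+c[2]-c[3];f=c[2]-c[1]+c[3]-c[0]
print('yaw of edges',np.degrees(np.arctan2(e[1],e[0])),np.degrees(np.arctan2(f[1],f[0])))
h=P([(482,90),(497,82),(590,118),(578,132)],5,(175,205),.044);print('handle top',h,h.mean(0))
s=P([(288,43),(510,257),(303,417),(88,178)],4,(365,325),.046);print('screws',s,s.mean(0),np.linalg.norm(s-np.roll(s,-1,0),axis=1))
t=P([(222,153),(352,286)],4,(365,325),.054);print('studs',t,t.mean(0),np.linalg.norm(t[0]-t[1]),np.degrees(np.arctan2(*(t[0]-t[1])[[1,0]])))
l=P([(183,187),(283,120),(313,320),(410,246)],4,(365,325),.046);print('slots',l,l.mean(0))
e=s[0]-s[1]+s[3]-s[2];print(np.degrees(np.arctan2(e[1],e[0])))
for n,p in(('bottle',(298,340)),('reel',(425,265)),('bobbin',(259,185)),('purple',(354,294)),('ring',(408,215))):print(n,pix2w('scene',[p],0))
E
```

```text
plate [[0.5137 0.2735 0.008 ]
 [0.5631 0.1724 0.008 ]
 [0.4832 0.1328 0.008 ]
 [0.4347 0.2347 0.008 ]] [0.4986 0.2033 0.008 ] [0.1125 0.0892 0.1129 0.088 ]
yaw of edges -64.25840517834517 -153.72486191923102
handle top [[0.4879 0.2263 0.044 ]
 [0.4955 0.2265 0.044 ]
 [0.5131 0.1858 0.044 ]
 [0.5044 0.1821 0.044 ]] [0.5002 0.2052 0.044 ]
screws [[ 0.5492 -0.1731  0.046 ]
 [ 0.5435 -0.2931  0.046 ]
 [ 0.4334 -0.2875  0.046 ]
 [ 0.4395 -0.1684  0.046 ]] [ 0.4914 -0.2305  0.046 ] [0.1201 0.1103 0.1193 0.1098]
studs [[ 0.4849 -0.1958  0.054 ]
 [ 0.482  -0.2658  0.054 ]] [ 0.4834 -0.2308  0.054 ] 0.07008308756525797 87.61717621740397
slots [[ 0.4662 -0.1943  0.046 ]
 [ 0.5199 -0.1975  0.046 ]
 [ 0.4644 -0.2641  0.046 ]
 [ 0.5168 -0.2663  0.046 ]] [ 0.4919 -0.2305  0.046 ]
87.16446903238666
bottle [[ 0.3796 -0.0116  0.    ]]
reel [[ 0.6868 -0.0235 -0.    ]]
bobbin [[0.5637 0.3944 0.    ]]
purple [[0.525 0.007 0.   ]]
ring [[0.767  0.1049 0.    ]]
```

play_rows(increments=[{"delta_pos":[0.04,-0.04,0],"dr":[0,0,-5]},{"delta_pos":[0.08,-0.08,0],"dr":[0,0,-12]},{"delta_pos":[0.12,-0.12,0],"dr":[0,0,-19]},{"delta_pos":[0.16,-0.16,-0.02],"dr":[0,0,-26]},{"delta_pos":[0.2,-0.2,-0.04],"dr":[0,0,-33]},{"delta_pos":[0.24,-0.235,-0.07],"dr":[0,0,-37]},{"delta_pos":[0.262,-0.26,-0.09],"dr":[0,0,-38.4]},{"delta_pos":[0.272,-0.269,-0.1],"dr":[0,0,-38.4],"fingers":60},{"delta_pos":[0.272,-0.269,-0.1],"dr":[0,0,-38.4],"fingers":60},{"delta_pos":[0.272,-0.269,-0.1],"dr":[0,0,-38.4],"fingers":60}])

```text
invalid input at $.increments[0]: expected keys delta_pos, dr, fingers
```

```bash
python3 - <<'E'
from h import *
c,s=snap('wrist','w1');print(s['time_s'],s['position'],np.degrees(s['ee_rot']),s['finger_gap'],c['mtx'],c['hand_eye'])
E
```

```text
0.1 [0.22717747 0.47301501 0.24924437] [-1.79916290e+02 -4.96866483e-03  1.54341060e+02] 0.08503996742948793 [[371.64829954   0.         315.6088731 ]
 [  0.         371.64829954 244.75453311]
 [  0.           0.           1.        ]] [[ 1.83026346e-03  9.52008231e-01  3.06066952e-01  7.82072725e-02]
 [ 9.99997569e-01 -2.11881646e-03  6.10558231e-04 -9.84883283e-04]
 [ 1.22975616e-03  3.06065090e-01 -9.52009794e-01 -1.25551036e-01]
 [ 0.00000000e+00  0.00000000e+00  0.00000000e+00  1.00000000e+00]]
```

View pics/w1.png

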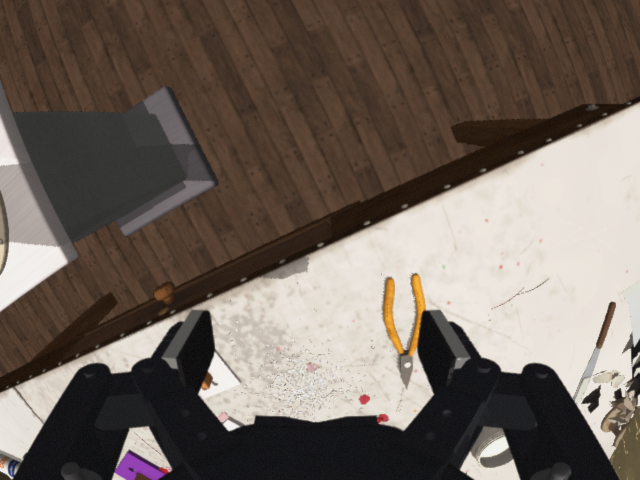

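The move was refused because every row needs a `fingers` value, so this wrist picture is still from the start pose (table edge, pliers). I'll redo the move with all keys.

play_rows(increments=[{"delta_pos":[0.04,-0.04,0],"dr":[0,0,-5],"fingers":100},{"delta_pos":[0.08,-0.08,0],"dr":[0,0,-12],"fingers":100},{"delta_pos":[0.12,-0.12,0],"dr":[0,0,-19],"fingers":100},{"delta_pos":[0.16,-0.16,-0.02],"dr":[0,0,-26],"fingers":100},{"delta_pos":[0.2,-0.2,-0.04],"dr":[0,0,-33],"fingers":60},{"delta_pos":[0.24,-0.235,-0.07],"dr":[0,0,-37],"fingers":60},{"delta_pos":[0.262,-0.26,-0.09],"dr":[0,0,-38.4],"fingers":60},{"delta_pos":[0.272,-0.269,-0.1],"dr":[0,0,-38.4],"fingers":60},{"delta_pos":[0.272,-0.269,-0.1],"dr":[0,0,-38.4],"fingers":60},{"delta_pos":[0.272,-0.269,-0.1],"dr":[0,0,-38.4],"fingers":60}])

```text
time_s: 1.4
position: [0.4991, 0.2054, 0.151]
ee_rot: [3.14, -0.0, 2.025]
force: [0.3, -0.7, 0.5]
finger_gap: 0.0511
grip_force: 0.0
```

```bash
python3 - <<'E'
from h import *
c,s=snap('wrist','w2');print(s['time_s'],s['position'],np.degrees(s['ee_rot']),s['finger_gap'],s['force'])
E
```

```text
1.4 [0.49906253 0.20535744 0.15102905] [ 1.79914664e+02 -7.50256925e-03  1.16030214e+02] 0.05112956441059354 [ 0.29791152 -0.70991642  0.52877518]
```

View pics/w2.png

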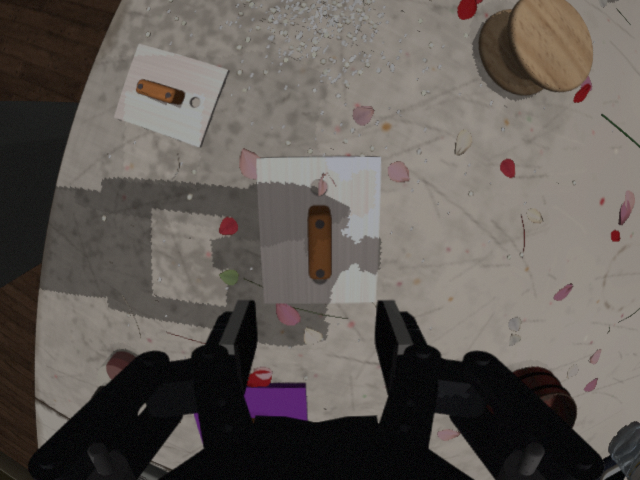

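The wrist view shows the plate squarely below the camera: corners (258,157), (381,156), (376,303), (265,303), handle top centred at about (319.5,245). The bobbin and the small and purple plates are clear.

```bash
python3 - <<'E'
from h import *
np.set_printoptions(precision=4,suppress=True)
c=pix2w('w2',[(258,157),(381,156),(376,303),(265,303)],.008);print(c,c.mean(0),np.linalg.norm(c-np.roll(c,-1,0),axis=1))
e=c[1]-c[0]+c[2]-c[3];f=c[0]-c[3]+c[1]-c[2]
print(np.degrees(np.arctan2(e[1],e[0])),np.degrees(np.arctan2(f[1],f[0])))
h=pix2w('w2',[(319.5,206),(319.5,284)],.044);print(h,h.mean(0))
E
```

```text
[[0.4357 0.2387 0.008 ]
 [0.5153 0.2787 0.008 ]
 [0.5686 0.174  0.008 ]
 [0.4875 0.1345 0.008 ]] [0.5018 0.2065 0.008 ] [0.0891 0.1174 0.0903 0.1164]
26.347194784157796 116.71482181697426
[[0.4881 0.2319 0.044 ]
 [0.5121 0.1834 0.044 ]] [0.5001 0.2077 0.044 ]
```

play_rows(increments=[{"delta_pos":[0.001,0.002,-0.04],"dr":[0,0,0.4],"fingers":60},{"delta_pos":[0.001,0.002,-0.08],"dr":[0,0,0.4],"fingers":60},{"delta_pos":[0.001,0.002,-0.105],"dr":[0,0,0.4],"fingers":60},{"delta_pos":[0.001,0.002,-0.117],"dr":[0,0,0.4],"fingers":60},{"delta_pos":[0.001,0.002,-0.117],"dr":[0,0,0.4],"fingers":60},{"delta_pos":[0.001,0.002,-0.117],"dr":[0,0,0.4],"fingers":0},{"delta_pos":[0.001,0.002,-0.117],"dr":[0,0,0.4],"fingers":0},{"delta_pos":[0.001,0.002,-0.117],"dr":[0,0,0.4],"fingers":0},{"delta_pos":[0.001,0.002,-0.117],"dr":[0,0,0.4],"fingers":0},{"delta_pos":[0.001,0.002,-0.117],"dr":[0,0,0.4],"fingers":0}], squeeze=60)

```text
time_s: 2.7
position: [0.5012, 0.2066, 0.0345]
ee_rot: [3.139, 0.0, 2.031]
force: [-0.1, 0.6, 7.0]
finger_gap: 0.0151
grip_force: 59.8
```

play_rows(increments=[{"delta_pos":[0,0,0.01],"dr":[0,0,0],"fingers":0},{"delta_pos":[0,0,0.03],"dr":[0,0,0],"fingers":0},{"delta_pos":[0,0,0.07],"dr":[0,0,0],"fingers":0},{"delta_pos":[0,0,0.11],"dr":[0,0,0],"fingers":0},{"delta_pos":[0,0,0.15],"dr":[0,0,0],"fingers":0},{"delta_pos":[0,-0.01,0.165],"dr":[0,0,0],"fingers":0},{"delta_pos":[0,-0.03,0.165],"dr":[0,0,-3],"fingers":0},{"delta_pos":[-0.003,-0.06,0.165],"dr":[0,0,-6],"fingers":0},{"delta_pos":[-0.005,-0.1,0.165],"dr":[0,0,-9],"fingers":0},{"delta_pos":[-0.007,-0.14,0.165],"dr":[0,0,-12],"fingers":0}])

```text
time_s: 3.95
position: [0.4919, 0.0638, 0.1952]
ee_rot: [-3.137, -0.0, 1.817]
force: [0.6, -0.0, -2.1]
finger_gap: 0.0155
grip_force: 58.8
```

play_rows(increments=[{"delta_pos":[-0.001,-0.04,0],"dr":[0,0,-3],"fingers":0},{"delta_pos":[-0.002,-0.08,0],"dr":[0,0,-6],"fingers":0},{"delta_pos":[-0.003,-0.12,0],"dr":[0,0,-9],"fingers":0},{"delta_pos":[-0.004,-0.16,0],"dr":[0,0,-12],"fingers":0},{"delta_pos":[-0.006,-0.2,0],"dr":[0,0,-15],"fingers":0},{"delta_pos":[-0.008,-0.24,0],"dr":[0,0,-17.2],"fingers":0},{"delta_pos":[-0.009,-0.27,-0.01],"dr":[0,0,-17.2],"fingers":0},{"delta_pos":[-0.01,-0.29,-0.02],"dr":[0,0,-17.2],"fingers":0},{"delta_pos":[-0.01,-0.297,-0.03],"dr":[0,0,-17.2],"fingers":0},{"delta_pos":[-0.01,-0.297,-0.03],"dr":[0,0,-17.2],"fingers":0}])

```text
time_s: 5.2
position: [0.4826, -0.2303, 0.1662]
ee_rot: [-3.139, -0.002, 1.52]
force: [0.3, 1.5, -2.7]
finger_gap: 0.015
grip_force: 58.8
```

```bash
python3 - <<'E'
from h import *
c,s=snap('wrist','w3');print(s['time_s'],s['position'],np.degrees(s['ee_rot']),s['finger_gap'],s['force'],s['wrist_torque'])
E
```

```text
5.2 [ 0.48258751 -0.23025551  0.16621649] [-1.79841500e+02 -9.82186700e-02  8.71129546e+01] 0.014985374601927089 [ 0.27587662  1.49633373 -2.6532894 ] [ 0.0361627  -0.00368601 -0.01411536]
```

View pics/w3.png

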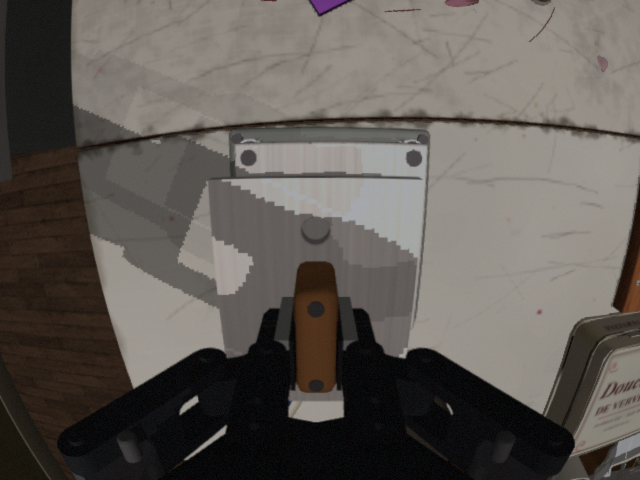

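The plate hangs level over the jig: far plate corners (209,178) and (424,177), hole at (316,229), bed screws at (248,158) and (414,158).

```bash
python3 - <<'E'
from h import *
np.set_printoptions(precision=4,suppress=True)
zt=.1662-.0345+.008
c=pix2w('w3',[(209,178),(424,177),(316,229)],zt);print(c)
d=c[1]-c[0];print(np.linalg.norm(d),np.degrees(np.arctan2(d[1],d[0])))
s=pix2w('w3',[(248,158),(414,158)],.046);d=s[1]-s[0];print(s,s.mean(0),np.linalg.norm(d),np.degrees(np.arctan2(d[1],d[0])))
E
```

```text
[[ 0.4401 -0.1703  0.1397]
 [ 0.5307 -0.1742  0.1397]
 [ 0.4841 -0.195   0.1397]]
0.09074059357188712 -2.4820960847110762
[[ 0.44   -0.1693  0.046 ]
 [ 0.551  -0.1739  0.046 ]] [ 0.4955 -0.1716  0.046 ] 0.11109598243706258 -2.39658566431656
```

play_rows(increments=[{"delta_pos":[0.001,-0.001,-0.02],"dr":[0,0,0],"fingers":0},{"delta_pos":[0.0015,-0.0015,-0.04],"dr":[0,0,0],"fingers":0},{"delta_pos":[0.0015,-0.0015,-0.055],"dr":[0,0,0],"fingers":0},{"delta_pos":[0.0015,-0.0015,-0.064],"dr":[0,0,0],"fingers":0},{"delta_pos":[0.0015,-0.0015,-0.068],"dr":[0,0,0],"fingers":0},{"delta_pos":[0.0015,-0.0015,-0.07],"dr":[0,0,0],"fingers":0},{"delta_pos":[0.0015,-0.0015,-0.072],"dr":[0,0,0],"fingers":0},{"delta_pos":[0.0015,-0.0015,-0.072],"dr":[0,0,0],"fingers":0},{"delta_pos":[0.0015,-0.0015,-0.072],"dr":[0,0,0],"fingers":0},{"delta_pos":[0.0015,-0.0015,-0.072],"dr":[0,0,0],"fingers":0}])

```text
time_s: 6.5
position: [0.4849, -0.2323, 0.0962]
ee_rot: [3.141, 0.0, 1.521]
force: [1.0, 0.4, -2.2]
finger_gap: 0.015
grip_force: 58.9
```

```bash
python3 - <<'E'
from h import *
c,s=snap('scene','s2');c,s=snap('wrist','w4');print(s['time_s'],s['position'],np.degrees(s['ee_rot']),s['force'],s['wrist_torque'])
i=cv2.imread('pics/s2.png')[300:470,350:520];w=cv2.imread('pics/w4.png')[80:280,160:480]
a=cv2.resize(i,(400,400),interpolation=cv2.INTER_CUBIC);b=cv2.resize(w,(400,250),interpolation=cv2.INTER_CUBIC);b=cv2.copyMakeBorder(b,0,150,0,0,0)
cv2.imwrite('pics/c4.png',np.hstack([a,b]))
E
```

```text
6.55 [ 0.4848487  -0.23227993  0.09615413] [1.79982808e+02 6.93907291e-03 8.71406430e+01] [-0.36022567  0.70479021 -2.33999321] [ 0.01794519 -0.0074143   0.02267365]
```

View pics/c4.png

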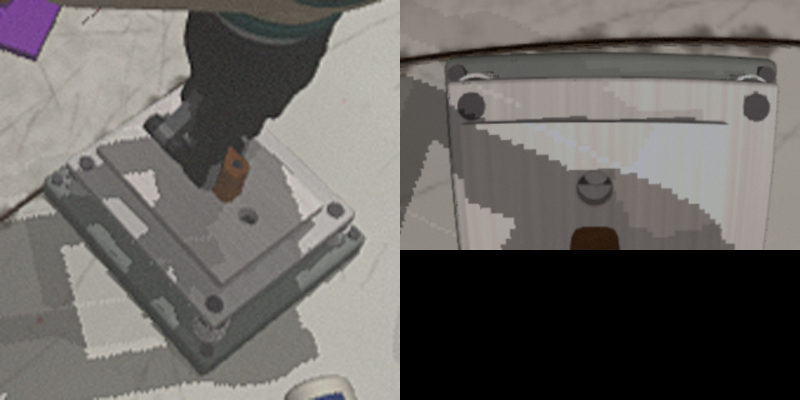

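Left part (scene): the plate is centred over the bed. Right part (wrist): the stud shows inside the hole at about (596,185) in the crop, screws at (471,106) and (757,106), plate's far edge at row 122 between columns 462 and 728.

```bash
python3 - <<'E'
from h import *
np.set_printoptions(precision=4,suppress=True)
q=lambda l:[((x-400)/1.25+160,y/1.25+80) for x,y in l]
s=pix2w('w4',q([(471,106),(757,106)]),.046);m=s.mean(0);print(s,m,np.linalg.norm(s[0]-s[1]))
d=(s[1]-s[0])/np.linalg.norm(s[1]-s[0]);n=np.array([-d[1],d[0],0]);print('yaw jig',np.degrees(np.arctan2(d[1],d[0])))
S=np.array([[.5492,-.1731],[.5435,-.2931],[.4334,-.2875],[.4395,-.1684]]);T=np.array([[.4849,-.1958],[.482,-.2658]])
ms=S[[0,3]].mean(0);ds=S[0]-S[3]+S[1]-S[2];ds/=np.linalg.norm(ds);ns=np.array([-ds[1],ds[0]])
for t in T:print('scene stud rel screws', (t-ms)@ds,(t-ms)@ns)
h=pix2w('w4',q([(595,188),(462,122),(728,122)]),.0697)
print(h,np.linalg.norm(h[1]-h[2]))
for p in h:print((p-m)@d,(p-m)@n)
e=h[2]-h[1];print('yaw plate',np.degrees(np.arctan2(e[1],e[0])))
for z in(.054,):
  for y in (174,178,182,188): 
    p=pix2w('w4',q([(597,y)]),z)[0]; print(y,(p-m)@d,(p-m)@n)
g=cv2.cvtColor(cv2.imread('pics/w4.png'),6)
print(g[210:250:2,296:336:2])
E
```

```text
[[ 0.44   -0.1689  0.046 ]
 [ 0.5513 -0.1736  0.046 ]] [ 0.4956 -0.1712  0.046 ] 0.11142793631071418
yaw jig -2.3997945344021043
scene stud rel screws -0.008267065414642033 -0.02546489013190572
scene stud rel screws -0.007887227458209958 -0.09552390613360853
[[ 0.4864 -0.1976  0.0697]
 [ 0.4428 -0.1722  0.0697]
 [ 0.5323 -0.1765  0.0697]] 0.08966519053926778
-0.00811540058016206 -0.026772367197512966
-0.05277791359714904 -0.00317147781317494
0.03688554373553454 -0.003728984398989041
yaw plate -2.75604181434161
174 -0.007329911278361708 -0.02576305802274973
178 -0.007337230057688427 -0.02729870511724033
182 -0.007344535318492199 -0.028841153415889692
188 -0.007355470030975033 -0.031168182138858417
[[169 168 161 161 161 164 166 164 162 160 162 166 166 167 167 166 167 165
  171 170]
 [168 168 164 162 161 164 165 165 163 161 161 164 163 166 163 163 169 169
  170 169]
 [168 168 163 160 160 162 165 164 160 159 159 150 147 149 148 144 150 150
  154 156]
 [109 110 105 102 104 105 108 103  96  95  93  90  91  98  97  97  93  93
  112 113]
 [101 101  97  96  94  97  88  87  88  90  89  89  87 
[... 606 characters left out ...]
  59  81
  107 111]
 [ 99  98  91  62  63  85  86  88  87  88  89  88  88  86  85  63  56  82
   97 111]
 [100 100  96  76  55  60  81  85  88  89  89  87  88  83  63  55  65  89
   98 109]
 [100 100  96  87  61  55  59  71  77  85  85  79  75  63  53  61  79  94
   96 111]
 [100 101  98  94  84  64  55  55  56  54  58  59  55  55  63  81  92  93
   98 107]
 [ 99 101  98  97  93  88  73  60  55  57  57  54  59  63  86  94  93  92
   97  96]
 [100 101  98  94  95  96  93  86  79  75  75  80  84  92  98  95  92  91
   96  95]
 [102  98  97  97  95  96  95  96  94  94  92  94  96  97  99  96  93  93
   96  96]
 [100 101  96  95  95  96  98  97  96  94  95  96  95  98  97  94  93  94
   96  98]]
```

play_rows(increments=[{"delta_pos":[0.0003,0.0005,-0.002],"dr":[0,0,0.2],"fingers":0},{"delta_pos":[0.0003,0.0005,-0.004],"dr":[0,0,0.2],"fingers":0},{"delta_pos":[0.0003,0.0005,-0.006],"dr":[0,0,0.2],"fingers":0},{"delta_pos":[0.0003,0.0005,-0.007],"dr":[0,0,0.2],"fingers":0},{"delta_pos":[0.0003,0.0005,-0.008],"dr":[0,0,0.2],"fingers":0},{"delta_pos":[0.0003,0.0005,-0.009],"dr":[0,0,0.2],"fingers":0},{"delta_pos":[0.0003,0.0005,-0.01],"dr":[0,0,0.2],"fingers":0},{"delta_pos":[0.0003,0.0005,-0.0115],"dr":[0,0,0.2],"fingers":0},{"delta_pos":[0.0003,0.0005,-0.0115],"dr":[0,0,0.2],"fingers":0},{"delta_pos":[0.0003,0.0005,-0.0115],"dr":[0,0,0.2],"fingers":0}])

```text
time_s: 7.85
position: [0.4851, -0.2317, 0.0845]
ee_rot: [3.141, 0.0, 1.524]
force: [0.6, -0.8, -2.0]
finger_gap: 0.0151
grip_force: 58.8
```

No load 4 mm below stud height, so the holes seem to be over the studs already. I'll lower on until the bed is felt lightly.

play_rows(increments=[{"delta_pos":[0,0,-0.001],"dr":[0,0,0],"fingers":0},{"delta_pos":[0,0,-0.002],"dr":[0,0,0],"fingers":0},{"delta_pos":[0,0,-0.003],"dr":[0,0,0],"fingers":0},{"delta_pos":[0,0,-0.0035],"dr":[0,0,0],"fingers":0},{"delta_pos":[0,0,-0.004],"dr":[0,0,0],"fingers":0},{"delta_pos":[0,0,-0.0045],"dr":[0,0,0],"fingers":0},{"delta_pos":[0,0,-0.0045],"dr":[0,0,0],"fingers":0},{"delta_pos":[0,0,-0.0045],"dr":[0,0,0],"fingers":0},{"delta_pos":[0,0,-0.0045],"dr":[0,0,0],"fingers":0},{"delta_pos":[0,0,-0.0045],"dr":[0,0,0],"fingers":0}])

```text
time_s: 9.1
position: [0.4851, -0.2318, 0.0801]
ee_rot: [3.141, 0.0, 1.524]
force: [-3.6, 0.8, 2.0]
finger_gap: 0.0151
grip_force: 59.5
```

```bash
python3 - <<'E'
from h import *
c,s=snap('scene','s5');c,s=snap('wrist','w5');print(s['time_s'],s['position'],s['force'],s['wrist_torque'])
i=cv2.imread('pics/s5.png')[320:460,365:505];w=cv2.imread('pics/w5.png')[80:280,200:440]
cv2.imwrite('pics/c5.png',np.hstack([cv2.resize(i,(400,400),interpolation=cv2.INTER_CUBIC),cv2.copyMakeBorder(cv2.resize(w,(400,333),interpolation=cv2.INTER_CUBIC),0,67,0,0,0)]))
E
```

```text
9.15 [ 0.48511714 -0.23176947  0.08009448] [-2.00837657  0.87649628  2.76048489] [0.15090606 0.3231346  0.05077537]
```

View pics/c5.png

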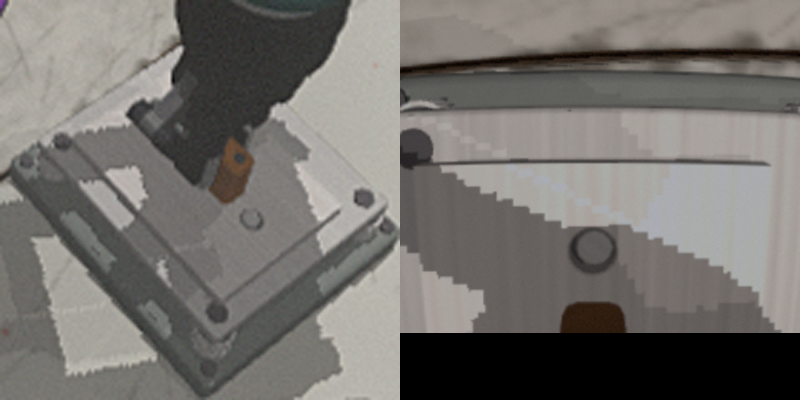

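Both studs show up filling the holes: scene crop (251,218), wrist crop (593,250). The plate rests lightly on the bed, so I'll release and withdraw straight up.

play_rows(increments=[{"delta_pos":[0,0,0.0005],"dr":[0,0,0],"fingers":40},{"delta_pos":[0,0,0.0005],"dr":[0,0,0],"fingers":60},{"delta_pos":[0,0,0.0005],"dr":[0,0,0],"fingers":60},{"delta_pos":[0,0,0.0005],"dr":[0,0,0],"fingers":60},{"delta_pos":[0,0,0.005],"dr":[0,0,0],"fingers":60},{"delta_pos":[0,0,0.02],"dr":[0,0,0],"fingers":60},{"delta_pos":[0,0,0.05],"dr":[0,0,0],"fingers":60},{"delta_pos":[0,0,0.09],"dr":[0,0,0],"fingers":60},{"delta_pos":[0,0,0.12],"dr":[0,0,0],"fingers":60},{"delta_pos":[0,0,0.12],"dr":[0,0,0],"fingers":60}])

```text
time_s: 10.45
position: [0.4862, -0.2324, 0.2041]
ee_rot: [3.135, 0.003, 1.524]
force: [0.4, 1.6, 0.0]
finger_gap: 0.0513
grip_force: 0.0
```

```bash
python3 - <<'E'
from h import *
c,s=snap('scene','s6');c,s=snap('wrist','w6');print(s['time_s'],s['position'],s['force'])
i=cv2.imread('pics/s6.png')[320:460,365:505];w=cv2.imread('pics/w6.png')[100:400,170:470]
cv2.imwrite('pics/c6.png',np.hstack([cv2.resize(i,(400,400),interpolation=cv2.INTER_CUBIC),cv2.resize(w,(400,400),interpolation=cv2.INTER_CUBIC)]))
E
```

```text
10.5 [ 0.48552654 -0.23198859  0.20163962] [-1.08274414  0.14812984 -0.53800207]
```

View pics/c6.png

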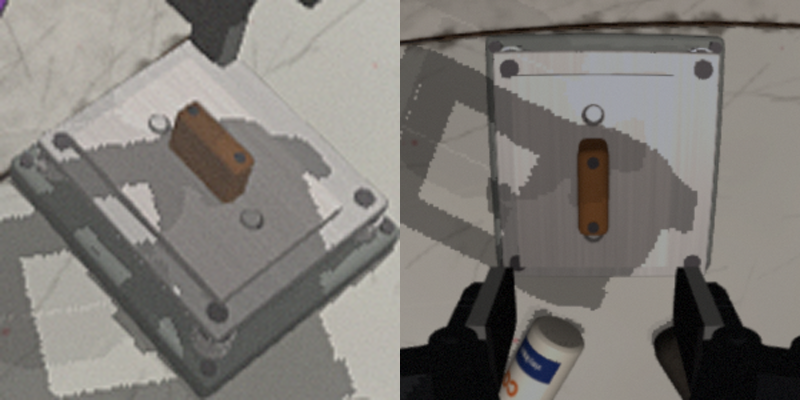

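Both studs stand flush in the holes, at (159,124) and (252,218) in the scene crop. The plate lies flat on the raised bed and the gripper is clear, so I'm handing in.

```bash
python3 -c "
from cell import robot;print(robot.close_job())"
```

```text
the job is handed in; nothing more can be done
None
```

The plate is seated: both studs are in its holes, it lies flat on the bed and is let go, and I handed the job in at about 10.5 s (no verdict was returned). I aligned it over the studs from the camera images, so it dropped straight on without sliding along the slots; the bottle, reel and bobbin were not touched.

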